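# Fetch a vial from a shielded pot with sprung tongs

## Robot

A 6-joint arm with a two-finger parallel gripper is mounted at the origin on a cart in front of the work surface, level with it; the furniture and walls round the work are solid. World frame = base frame: x ahead of the robot, y to its left, z up, the work surface at z = 0. Lengths are in mm, angles in rad, forces in N, time in s.
With the tool pointing down it reaches from about 275 to 1000 mm from the base axis. Payload 8.4 kg.
Tool frame: the origin (TCP) lies between the finger pads; the fingertips stand r.finger_overhang ahead of it and the grasp point (between the pads) is the TCP (r.finger_overhang is the distance from the TCP to the fingertips, in mm); z points along the fingers, y is the line along which they close (so a half turn about z gives the same grasp; the last joint's range is limited). The gripper opens to 85 mm and grips with 20 to 120 N. Pads are 22 mm wide; open, the fingers measure 114 mm over their backs; the gripper's body (76 mm by 85 mm) begins 54 mm behind the grasp point. The pads swing forward as they close: fully open they stand 13 mm farther back than shut.
Start: joints at [1.141, 0.353, 1.633, -0, 1.155, -0.002], TCP at [259.293, 568.679, 250.281] pointing down, gripper open.
Joint ranges: [-2.63, 2.63], [-0.92, 2.1], [0.06, 2.66], [-1.3, 4.44], [0, 2.69], [-3.02, 3.02]. Speed limits (rad/s): [2.22, 2.22, 2.79, 3.14, 3.14, 3.14].

## Interface

Orientations are given as [roll, pitch, yaw] about the fixed x, y, z axes, in that order (R = Rz(yaw) Ry(pitch) Rx(roll)).
In Python, from rig import r, cams, sign_off gives the robot as it stands.
- The arm moves only by the shell command python3 -m crank 'ROWS' [FORCE]. ROWS is JSON, a list of rows, each a list of 7 numbers: the shift along the tool's x, y, z in m, then the turn, a rotation vector about the tool's x, y, z in rad, then the closure, from 0 (fully open) to 1 (shut). In form: [[dx, dy, dz, ax, ay, az, gripper], ...]. A call has 1 to 5 rows; each row is the pose to reach, as a shift and turn from the pose commanded when the call began, along the tool's axes at that moment; what a row does not reach only later rows make up. A row lasts 1/10 s, in which the tool goes at most 50 mm and 8.59 degrees, less where a joint would pass 70% of its speed; a pose out of reach is approached as far as the arm can. A call with a gripper value outside its range is refused whole. The fingers move at their own pace and stop on an object; FORCE is the grip in N (left out, the last holds). Time passes only in rows, so rows that repeat a pose let the fingers close. It gives the time, the measured TCP pose, the force, the opening and the grip force at its end, in the units of the state.
- r.sense(): the state, without advancing time (a new reading comes with each control period).
- cams.grab_frame(name): name is "scene" or "top" or "wrist"; returns a dict with "image" (420x560x3 uint8, red, green, blue), "fx", "fy", "cx", "cy" (pixels), "D" ([k1, k2, p1, p2, k3] as OpenCV has them; the pictures are not rectified), "position" and "orientation" of the camera in the world. Camera axes: x right, y down, z forward; pixel columns grow to the right and rows downward; lengths in mm; the calibration is good to about 2 mm. A picture is of the moment at which its call begins. There is no depth.
- sign_off(): hands the job in; it is judged then, once.
The state is a dict: "clock": time; "qpos": joint angles; "qvel": joint speeds; "joint_efforts": joint torques, N m; "eef_pos": TCP position; "tcp_rot": TCP orientation; "contact_force": force on the tool from outside, world axes, zero at the start; "wrist_torque": the same for the moment, N m; "opening": opening from 0.0 (shut) to 1.0 (fully open); "grasp_force": force on a finger pad.
Only numpy, scipy, OpenCV 4.12 (cv2) and the standard library are available. Lean on these libraries where they do the work, as an engineer would, in place of code of your own. Each camera call takes 0.05 s, during which the arm holds its last target. There are 200 camera calls.

## Task

Take the orange-handled sprung tongs from their blue stand, reach down into the narrow pocket of the grey shielded pot, squeeze the tongs shut on the amber vial and lift it out. Set the vial down gently, upright on the bench inside the cork ring, then put the tongs back upright, fully down in their stand. Touch the vial with the tongs only, never with the gripper fingers, do not drop it, and leave the other things where they are.

Things in the scene. Friction and masses are not known exactly. Their poses are not given: they have to be found in the camera images.
- tongs_grip (a point): Midway between the two orange grip pads of the sprung tongs, 116 mm above the tips, 38 mm below the top; z up, y = the way the legs close. The flat outer pad faces are 24 mm wide (x), from 22 mm below to 22 mm above this point, and 52 mm apart when open, 40 mm on the vial. The dark sliding head between them is 20 mm wide along y. Tongs weigh 0.17 kg and start upright in the stand.
- tongs_tips (a point): The lower end of the tongs, midway between the feet of its two steel legs (each 16 mm wide in x, 4 mm thick). V-shaped rubber jaws, from 0 to 14 mm above the tips, fit round things of about 21 mm. Over the legs it measures 45 mm along y when open, 33 mm on the vial. Same axes as the grip point.
- tongs_left (a joint): Inward travel of the left leg, m: 0 open, 0.006 on the vial, 0.0075 shut on nothing; the right leg moves equally. Jaws close as far as the pads are squeezed. A spring pushes each pad outward with 8 N when open, 13 N on the vial: a grip below 8 N, or pads held about 50 mm apart, carries the tongs with jaws open; 20 to 25 N squeezes the vial well.
- vial_mid (a point): Centre of the amber glass vial with black screw cap: 70 mm tall, 35 mm above its underside; body 21 mm in diameter, cap 22 mm from 53 mm up. z is its axis. It stands upright in the pocket of the pot at the start. Jaws whose tips are 38 mm above its underside grip the body just below the cap. Mass about 0.03 kg.
- shield_pot: Fixed grey block-shaped pot with a yellow band near the rim, 66 mm (x) by 96 mm (y), 125 mm high, dark foot 78 x 108 mm. Origin: centre of its underside on the bench. Open pocket in the middle, 26 mm along x, 56 mm along y, floor 12 mm above the bench; two low bars there (8 mm high, 27 mm apart in y) keep the vial central. The open tongs fit in with their y along the pot's y.
- tong_stand: Fixed blue tongs stand on a black foot 90 x 110 mm. Origin: centre of its underside on the bench. Pocket 23 mm along its x, 54 mm along its y; walls to 75 mm and flared mouth to 84 mm above the bench; floor 8 mm above the bench. The tips rest on that floor (tongs' y along the stand's y, either way round), so the grip point is then 124 mm above the bench.
- cork_ring: Loose cork ring lying on the bench, 111 mm outside, hole about 44 mm, 30 mm high. Origin: centre of its underside. The vial goes upright on the bench inside the hole.
- media_bottle: Bystander: clear bottle with blue cap, 56 mm diameter, 104 mm high; origin under its centre.
- tape_roll: Bystander: beige tape roll lying flat, 68 mm diameter, 19 mm high; origin under its centre.
- timer: Bystander: white timer, 58 x 58 x 18 mm; origin under its centre.
- beaker: Bystander: glass beaker, 64 mm diameter, 82 mm high; origin under its centre.
Mind the look-alikes: they are no part of the job. Several things have the shape of the cork_ring; the one meant has the colours described above.

How it is judged (in metres and radians):
On the way, in this order (a step that is already met when the one before it is completed fails the run):
1. The vial is held by the tongs, clear above the pot's rim, with the tongs in the gripper (height (world z) of vial_mid above 0.165 m and contact force between tongs and vial above 0.5 N and contact force between the fingers and tongs above 1 N), for 0.2 s.
2. The vial stands on the bench inside the cork ring, let go by the tongs (horizontal distance between vial_mid and cork_ring below 0.016 m and height (world z) of vial_mid between 0.031 and 0.04 m and angle between vial_mid's own z axis and vertical below 0.12 rad and contact force between tongs and vial below 0.05 N and linear speed of vial below 0.03 m/s), for 0.2 s.
At the end, for the whole second after the job is handed in: Vial upright (0.12 rad), at rest on the bench inside the cork ring, within 16 mm of its centre; tongs in their stand, upright (0.15 rad), down to its floor (grip point 115 to 130 mm above the bench, within 20 mm of the stand's centre), at rest, clear of the vial (horizontal distance between vial_mid and cork_ring below 0.016 m and height (world z) of vial_mid between 0.031 and 0.04 m and angle between vial_mid's own z axis and vertical below 0.12 rad and horizontal distance between tongs_grip and tong_stand below 0.02 m and z of tongs_grip in the frame of tong_stand between 0.115 and 0.13 m and angle between tongs_grip's own z axis and vertical below 0.15 rad and linear speed of each of vial, tongs below 0.02 m/s and contact force between tongs and vial below 0.05 N); the robot touches nothing.
It fails at once if The gripper's fingers touch the vial (contact force between the fingers and vial above 0.3 N).
It fails at once if The vial is dropped: out of the pot, not held by the tongs, its underside more than 25 mm above the bench (height (world z) of vial_mid above 0.06 m and horizontal distance between vial_mid and shield_pot above 0.05 m and contact force between tongs and vial below 0.02 N).
It fails at once if The vial is tipped over (angle between vial_mid's own z axis and vertical above 0.8 rad).
It fails at once if A bystander is moved by more than 25 mm (distance of any of media_bottle, tape_roll, timer, beaker from where it was at the start of the episode above 0.025 m).
It also fails if it takes over 64 s, if anything falls off the work surface, if the arm or the gripper's body presses on something with over 40 N, if the wrist force passes 120 N, or if a joint passes its speed limit or range.

## Working session

There is one attempt and no reset: what is moved stays moved. The work goes in short steps, Python scripts to look and compute and a shell command to move; the robot and the scene stay as the last step left them, time stands still between calls to the robot, and variables do not carry over. Pictures are saved under pics/ and viewed, at most 10 in all, crops included, and the job is handed in when it is done.

```bash
ls; mkdir -p pics; python3 - <<'E'
from rig import r,cams
import cv2,json
print(r.sense(), r.finger_overhang)
for n in ["scene","top"]:
    f=cams.grab_frame(n); cv2.imwrite(f"pics/{n}0.png",f["image"][:,:,::-1])
    print(n,{k:f[k] for k in f if k!="image"})
E
```

```text
pics
{'clock': 0.0, 'qpos': array([ 1.14058332e+00,  3.53654236e-01,  1.63414449e+00, -9.85336869e-06,
        1.15516950e+00, -2.40202983e-03]), 'qvel': array([ 8.85948110e-04,  1.08115639e-03, -3.08260513e-04,  8.12815448e-05,
        1.87811091e-03,  7.54776223e-04]), 'joint_efforts': array([ 6.37581579e-04, -6.05279231e+01, -3.42065406e+01,  1.61973062e-04,
        9.61502868e-03, -1.41638969e-05]), 'eef_pos': array([259.11776516, 568.26532108, 249.55341961]), 'tcp_rot': array([-3.14021707e+00,  5.70483445e-06,  2.71378566e+00]), 'contact_force': array([ 0.20756079, -0.02828113,  0.34134544]), 'wrist_torque': array([ 0.03514222, -0.00188534,  0.00677402]), 'grasp_force': 0.0, 'opening': 0.9985859997262214} 19.0
scene {'fx': 418.15637076900924, 'fy': 418.15637076900924, 'cx': 279.08394736608756, 'cy': 207.5970208454923, 'D': array([-0.11297068,  0.        ,  0.        ,  0.        ,  0.        ]), 'position': array([  -1.2707542 , -267.59935227,  929.32566368]), 'orientation': array([-2.47092305,  0.00740602, -1.10659311])}
top {'fx': 435.867982094864, 'fy': 435.867982094864, 'cx': 281.60664262265306, 'cy': 209.9107522035194, 'D': array([-0.06885379,  0.        ,  0.        ,  0.        ,  0.        ]), 'position': array([ 537.69470278,   31.00151011, 1444.899105  ]), 'orientation': array([-3.09982249, -0.02338141, -1.54438222])}
```

View pics/scene0.png

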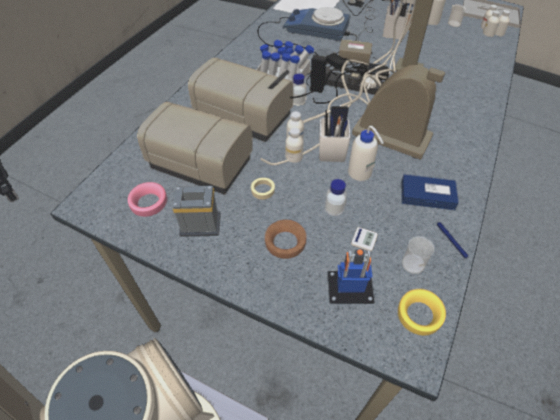

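View pics/top0.png

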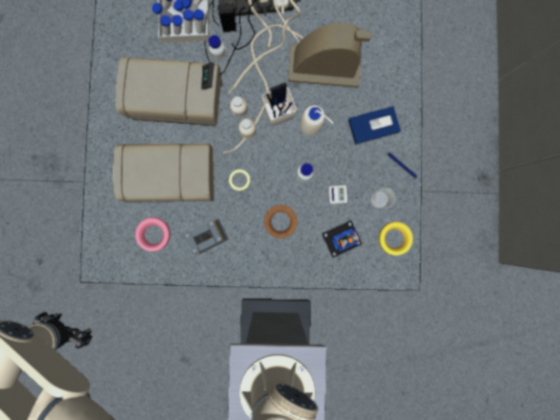

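The scene picture shows the stand with the tongs at (352,280), the pot at (197,212) and the brown cork ring at (286,239). In the top view they are at (343,239), (208,237) and (281,222). The pink and yellow rings are decoys.

```bash
cat > h.py <<'E'
import numpy as np,cv2
from scipy.spatial.transform import Rotation as R
from rig import r,cams
def rays(f,uv):
    K=np.array([[f["fx"],0,f["cx"]],[0,f["fy"],f["cy"]],[0,0,1]])
    p=cv2.undistortPoints(np.float64(uv).reshape(-1,1,2),K,f["D"]).reshape(-1,2)
    return R.from_euler("xyz",f["orientation"]).apply(np.c_[p,np.ones(len(p))])
def plane(f,uv,z):
    d=rays(f,uv); o=np.array(f["position"]); return o+d*((z-o[2])/d[:,2])[:,None]
def tri(fs,uvs):
    A=np.zeros((3,3));b=np.zeros(3)
    for f,uv in zip(fs,uvs):
        d=rays(f,[uv])[0];d/=np.linalg.norm(d);P=np.eye(3)-np.outer(d,d);A+=P;b+=P@f["position"]
    return np.linalg.solve(A,b)
def proj(f,X):
    K=np.array([[f["fx"],0,f["cx"]],[0,f["fy"],f["cy"]],[0,0,1]])
    Rw=R.from_euler("xyz",f["orientation"]).inv()
    return cv2.projectPoints(Rw.apply(np.atleast_2d(X)-f["position"]),np.zeros(3),np.zeros(3),K,f["D"])[0].reshape(-1,2)
def rect(f,mask,z):
    "largest blob of mask -> centre, sides, angle on plane z"
    c=max(cv2.findContours(mask.astype(np.uint8),cv2.RETR_EXTERNAL,cv2.CHAIN_APPROX_NONE)[0],key=cv2.contourArea)
    P=plane(f,c.reshape(-1,2),z)[:,:2].astype(np.float32)
    return cv2.minAreaRect(P)
def tool(target,yaw=None):
    "shift m in tool axes, and yaw turn about tool z"
    s=r.sense();T=R.from_euler("xyz",s["tcp_rot"])
    d=T.inv().apply(np.array(target)-s["eef_pos"])/1000
    a=None
    if yaw is not None:  # wanted world direction angle of tool y (mod pi), tool down
        y=T.apply([0,1,0]);cur=np.arctan2(y[1],y[0]);a=-((yaw-cur+np.pi/2)%np.pi-np.pi/2)
    return d.round(4),a
E
python3 - <<'E'
from h import *
f=cams.grab_frame("top");im=f["image"]
for n,(x,y) in dict(stand=(342,239),pot=(208,237),ring=(281,222)).items():
    print(n,plane(f,[(x,y)],0)[0].round())
hsv=cv2.cvtColor(im,cv2.COLOR_RGB2HSV);h,s,v=cv2.split(hsv)
def win(m,x,y,k):
    o=np.zeros_like(m);o[y-k:y+k,x-k:x+k]=m[y-k:y+k,x-k:x+k];return o
print("ring",rect(f,win((h<15)&(s>110),281,222,25),30))
m=win(((v<50)|((h>105)&(h<130)&(s>150))|((h<15)&(s>120))),342,239,26)
print("stand foot",rect(f,m,5))
print("foot pot",rect(f,win(v<75,208,237,26),5))
a=cv2.resize(im[205:270,180:240],None,fx=6,fy=6,interpolation=2);b=cv2.resize(im[205:270,312:372],None,fx=6,fy=6,interpolation=2)
cv2.imwrite("pics/crop.png",np.hstack([a,b])[:,:,::-1])
E
```

```text
stand [ 508. -205.    0.]
pot [503. 240.   0.]
ring [559.  -0.   0.]
ring ((561.6077270507812, 3.718170166015625), (97.40323638916016, 97.444091796875), 1.4910048246383667)
stand foot ((514.1932983398438, -189.20367431640625), (71.96508026123047, 102.4190444946289), 59.628170013427734)
foot pot ((502.7115173339844, 256.42010498046875), (22.11952781677246, 54.47355651855469), 28.15229606628418)
```

View pics/crop.png

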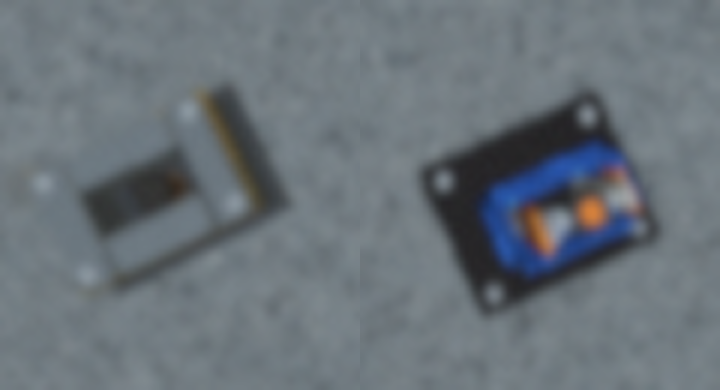

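```bash
python3 - <<'E'
from h import *
f=cams.grab_frame("top")
def c(pts,u0,z):
    P=plane(f,[((x+.5)/6-.5+u0,(y+.5)/6-.5+205) for x,y in pts],z)[:,:2]
    e=P[1]-P[0]+P[2]-P[3]; print(P.mean(0).round(1),np.linalg.norm(P[1]-P[0]).round(1),np.linalg.norm(P[2]-P[1]).round(1),np.degrees(np.arctan2(e[1],e[0])).round(1)); return P
c([(420,168),(592,90),(662,235),(488,314)],312-60,4)
c([(444,181),(588,115),(643,227),(493,293)],312-60,10)
c([(44,183),(189,108),(235,203),(88,275)],180,127)
print(plane(f,[((592+.5)/6-.5+252,205+(212+.5)/6-.5)],162)) # knob of tongs
s=r.sense();print(R.from_euler("xyz",s["tcp_rot"]).as_matrix().round(3))
E
```

```text
[ 510.4 -202.9] 105.1 89.1 -64.4
[ 509.3 -202.7] 87.7 68.7 -64.6
[506.5 237.2] 81.9 53.1 -61.7
[[ 508.94066445 -202.74581747  162.        ]]
[[-0.91   0.415 -0.   ]
 [ 0.415  0.91  -0.001]
 [ 0.    -0.001 -1.   ]]
```

```bash
python3 -m crank '[[-0.548,-0.597,-0.05,0,0,2.27,0],[-0.548,-0.597,-0.05,0,0,2.27,0],[-0.548,-0.597,-0.05,0,0,2.27,0],[-0.548,-0.597,-0.05,0,0,2.27,0],[-0.548,-0.597,-0.05,0,0,2.27,0]]'; python3 -c "
from h import *
print(tool([510,-203,300],np.radians(-64.5)),r.sense()['qpos'])"
```

```text
clock: 0.7
eef_pos: [336.6, 329.5, 265.7]
tcp_rot: [3.141, 0.0, 1.958]
contact_force: [0.7, 1.2, 0.7]
opening: 1.001
grasp_force: 0.0
(array([-0.5586, -0.0407, -0.0342]), np.float64(1.5131428322826062)) [ 7.71656222e-01  9.34938021e-02  1.93331690e+00 -1.58082863e-04
  1.11468278e+00  3.84320387e-01]
```

```bash
python3 -m crank '[[-0.558,-0.041,-0.034,0,0,1.51,0],[-0.558,-0.041,-0.034,0,0,1.51,0],[-0.558,-0.041,-0.034,0,0,1.51,0],[-0.558,-0.041,-0.034,0,0,1.51,0],[-0.558,-0.041,-0.034,0,0,1.51,0]]'; python3 -c "
from h import *
print(tool([510,-203,300],np.radians(-64.5)),r.sense()['qpos'])"
```

```text
clock: 1.2
eef_pos: [415.1, 92.6, 281.2]
tcp_rot: [3.141, -0.0, 1.208]
contact_force: [1.0, -0.1, 0.2]
opening: 1.005
grasp_force: 0.0
(array([-0.2426,  0.1937, -0.0188]), np.float64(0.7628030159053901)) [ 2.15846881e-01 -1.88239520e-03  1.99794304e+00  1.76331327e-05
  1.14482581e+00  5.78773836e-01]
```

```bash
python3 -m crank '[[-0.243,0.194,-0.019,0,0,0.763,0],[-0.243,0.194,-0.019,0,0,0.763,0],[-0.243,0.194,-0.019,0,0,0.763,0],[-0.243,0.194,-0.019,0,0,0.763,0],[-0.243,0.194,-0.019,0,0,0.763,0]]'; python3 -c "
from h import *
print(tool([510,-203,300],np.radians(-64.5)),r.sense()['qpos'])
f=cams.grab_frame('wrist');print(f['position'],f['orientation'],f['fx'],f['cx'],f['cy'],f['D'])"
```

```text
clock: 1.7
eef_pos: [492.8, -144.8, 296.3]
tcp_rot: [3.141, -0.0, 0.457]
contact_force: [1.2, -0.0, 0.2]
opening: 0.997
grasp_force: 0.0
(array([-0.0103,  0.0598, -0.0037]), np.float64(0.012169721112223586)) [-2.88826197e-01  1.33960871e-01  1.81531358e+00  1.49414468e-04
  1.19200117e+00  8.24686200e-01]
[ 555.47800547 -113.94101755  419.43721621] [ 2.85884354e+00 -1.36942542e-03 -1.11334476e+00] 320.7108553129879 275.42568795565745 212.70696516254714 [-0.07698889  0.          0.          0.          0.        ]
```

```bash
python3 -m crank '[[-0.01,0.06,-0.004,0,0,0.012,0],[-0.01,0.06,-0.004,0,0,0.012,0],[-0.01,0.06,-0.004,0,0,0.012,0]]'; python3 -c "
from h import *
f=cams.grab_frame('wrist');print(f['position'])
print(proj(f,[[510,-203,124],[510,-203,162],[510,-203,8]]))
cv2.imwrite('pics/w1.png',f['image'][:,:,::-1])"
```

```text
clock: 2.05
eef_pos: [510.7, -202.0, 299.8]
tcp_rot: [-3.141, 0.0, 0.45]
contact_force: [0.2, 0.6, 0.4]
opening: 1.002
grasp_force: 0.0
[ 573.66273399 -171.60953457  422.86358156]
[[275.70444746 196.60451505]
 [275.78862538 207.03257849]
 [275.53837335 176.05527144]]
```

View pics/w1.png

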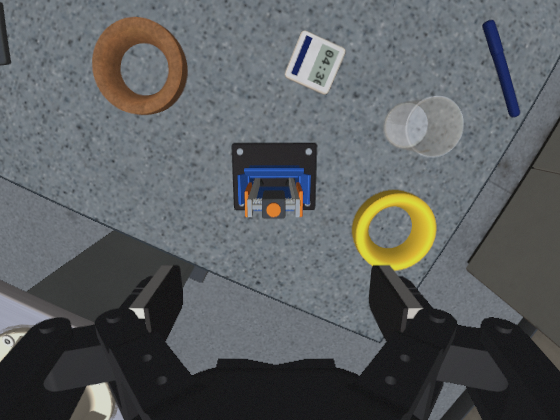

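The wrist view shows the tongs' knob at (273,210), 3 px from the predicted point. The pads are at x 246–302, centred at 274. The cork ring is at (140,66).

```bash
python3 - <<'E'
from h import *
f=cams.grab_frame('wrist');im=f['image']
h,s,v=cv2.split(cv2.cvtColor(im,cv2.COLOR_RGB2HSV))
m=(h<15)&(s>150)&(v>150); m[:,:225]=0;m[:,330:]=0; m[230:]=0;m[:165]=0
n,l,st,ce=cv2.connectedComponentsWithStats(m.astype(np.uint8));print(st,ce)
print("knob",plane(f,[(273.3,210)],162))
foot=plane(f,[(233,143),(317,143)],6)[:,:2];e=foot[1]-foot[0];print(foot,np.linalg.norm(e),np.degrees(np.arctan2(e[1],e[0])))
m=(h<15)&(s>100)&(v>40);m[:,225:]=0;m[150:]=0
c=max(cv2.findContours(m.astype(np.uint8),0,1)[0],key=cv2.contourArea).reshape(-1,2)
for z in(30,20,0):
    print("ring",z,cv2.minEnclosingCircle(plane(f,c,z)[:,:2].astype(np.float32)))
# hole at top
mm=m[20:120,90:190].astype(np.uint8);hc=cv2.findContours(mm,cv2.RETR_CCOMP,1);
for c,hh in zip(hc[0],hc[1][0]):
    if hh[3]>=0 and cv2.contourArea(c)>200: print("hole",cv2.minEnclosingCircle(plane(f,c.reshape(-1,2)+[90,20],30)[:,:2].astype(np.float32)))
E
```

```text
[[     0      0    560    420 234944]
 [   246    191      4     26     47]
 [   301    191      4     26     60]
 [   269    203     14     14    149]] [[279.50334548 209.50318374]
 [247.70212766 201.85106383]
 [302.45       202.3       ]
 [275.01342282 209.79194631]]
knob [[ 506.21201379 -200.78226641  162.        ]]
[[ 523.87173041 -133.97689024]
 [ 570.67586088 -230.66258876]] 107.41857812516439 -64.16905582375647
ring 30 ((560.18408203125, -2.391997814178467), 56.4501953125)
ring 20 ((559.8522338867188, 1.8832993507385254), 57.88759994506836)
ring 0 ((559.1882934570312, 10.433919906616211), 60.762508392333984)
hole ((560.4967041015625, -8.809651374816895), 30.662626266479492)
```

```bash
python3 -m crank '[[-0.002,-0.001,0.05,0,0,0,0],[-0.002,-0.001,0.1,0,0,0,0],[-0.002,-0.001,0.14,0,0,0,0],[-0.002,-0.001,0.165,0,0,0,0],[-0.002,-0.001,0.178,0,0,0,0]]' 20; python3 -m crank '[[0,0,0,0,0,0,0.2],[0,0,0,0,0,0,0.35],[0,0,0,0,0,0,0.38],[0,0,0,0,0,0,0.38],[0,0,0,0,0,0,0.38]]'; python3 -m crank '[[0,0,0,0,0,0,0.4],[0,0,0,0,0,0,0.4],[0,0,0,0,0,0,0.41],[0,0,0,0,0,0,0.41]]'
```

```text
clock: 2.65
eef_pos: [506.7, -198.5, 119.9]
tcp_rot: [-3.139, 0.002, 0.454]
contact_force: [0.8, 0.3, 0.9]
opening: 1.002
grasp_force: 0.0
clock: 3.15
eef_pos: [508.9, -201.0, 123.1]
tcp_rot: [3.14, -0.001, 0.452]
contact_force: [-0.3, 0.9, -0.5]
opening: 0.621
grasp_force: 0.0
clock: 3.55
eef_pos: [508.9, -201.0, 123.2]
tcp_rot: [3.14, -0.001, 0.452]
contact_force: [0.4, 0.2, 7.8]
opening: 0.589
grasp_force: 10.8
```

```bash
python3 -m crank '[[0,0,-0.01,0,0,0,0.41],[0,0,-0.025,0,0,0,0.41],[0,0,-0.05,0,0,0,0.41],[0,0,-0.07,0,0,0,0.41],[0,0,-0.09,0,0,0,0.41]]'; python3 -m crank '[[0,0,-0.03,0,0,0,0.41],[0,0,-0.06,0,0,0,0.41],[0,0,-0.075,0,0,0,0.41],[0,0,-0.08,0,0,0,0.41],[0,0,-0.08,0,0,0,0.41]]'
python3 -c "
from h import *
print(tool([506.5,237.2,293],np.radians(-62)),r.sense()['qpos'])
for n in('wrist','scene'):
  f=cams.grab_frame(n);cv2.imwrite('pics/%s2.png'%n,f['image'][:,:,::-1])
print(proj(f,[r.sense()['eef_pos']]))"
```

```text
clock: 4.05
eef_pos: [508.2, -200.7, 213.5]
tcp_rot: [3.141, -0.0, 0.452]
contact_force: [0.4, -0.2, -1.7]
opening: 0.593
grasp_force: 8.5
clock: 4.55
eef_pos: [508.4, -200.8, 292.7]
tcp_rot: [3.141, -0.001, 0.452]
contact_force: [0.5, -0.7, -0.7]
opening: 0.59
grasp_force: 8.4
(array([ 0.1895, -0.3949, -0.0005]), np.float64(-0.03699834470878627)) [-3.78872867e-01  1.90715651e-01  1.75494866e+00 -9.17427143e-06
  1.19492405e+00  7.40232726e-01]
[[368.77401636 215.7738009 ]]
```

View pics/wrist2.png

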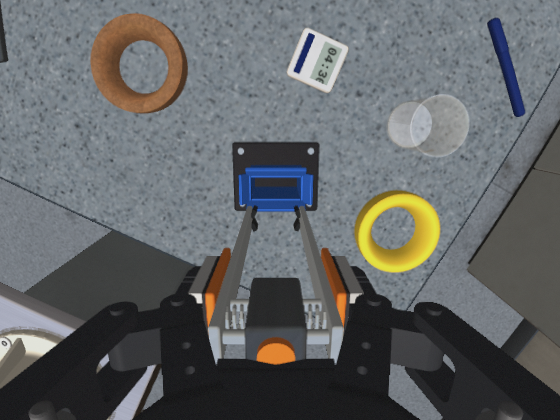

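The tongs are held upright with the jaws open, feet at (254,222) and (298,222), and the stand is empty. Next: the pot.

```bash
python3 -m crank '[[0.015,-0.031,0,0,0,-0.01,0.41],[0.03,-0.065,0,0,0,-0.02,0.41],[0.05,-0.1,0,0,0,-0.037,0.41],[0.067,-0.14,0,0,0,-0.037,0.41],[0.085,-0.178,0,0,0,-0.037,0.41]]';python3 -c "
from h import *
print(tool([506.5,237.2,293],np.radians(-62)))"
```

```text
clock: 5.15
eef_pos: [506.1, -1.9, 290.7]
tcp_rot: [-3.14, 0.002, 0.488]
contact_force: [0.8, -0.4, -1.1]
opening: 0.588
grasp_force: 8.4
(array([ 0.1126, -0.211 , -0.0022]), np.float64(-0.0003729513677273033))
```

```bash
python3 -m crank '[[0.02,-0.0375,0,0,0,0,0.41],[0.04,-0.075,0,0,0,0,0.41],[0.06,-0.112,0,0,0,0,0.41],[0.078,-0.146,0,0,0,0,0.41],[0.095,-0.178,0,0,0,0,0.41]]';python3 -m crank '[[0.01,-0.018,0,0,0,0,0.41],[0.015,-0.027,0,0,0,0,0.41],[0.015,-0.027,0,0,0,0,0.41],[0.015,-0.027,0,0,0,0,0.41]]';python3 -c "
from h import *
print(tool([506.5,237.2,293],np.radians(-62)))
for n in('wrist','top'):
  f=cams.grab_frame(n);cv2.imwrite('pics/%s3.png'%n,f['image'][:,:,::-1])
"
```

```text
clock: 5.65
eef_pos: [506.5, 199.9, 290.7]
tcp_rot: [-3.141, 0.002, 0.489]
contact_force: [0.2, -0.3, -2.0]
opening: 0.589
grasp_force: 8.4
clock: 6.05
eef_pos: [507.7, 228.3, 291.4]
tcp_rot: [3.141, 0.002, 0.489]
contact_force: [-0.9, -0.2, -1.8]
opening: 0.596
grasp_force: 8.4
(array([ 0.0031, -0.0084, -0.0016]), np.float64(7.080245921509132e-05))
```

View pics/wrist3.png

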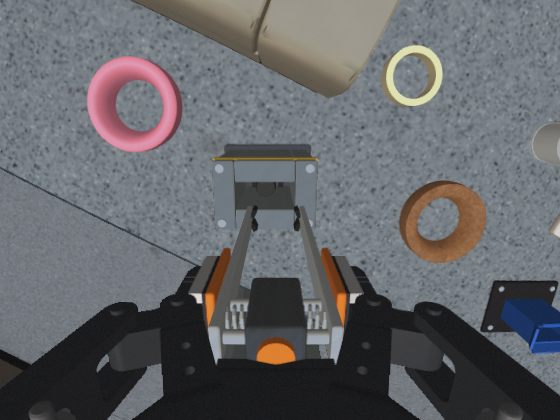

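The wrist view shows the pot's rim screws at (219,168), (313,168) and (222,224). The pocket's left edge is at x≈236, and the tongs' feet are at (254,222) and (298,222).

```bash
python3 - <<'E'
from h import *
f=cams.grab_frame('wrist');im=f['image']
g=cv2.cvtColor(im,cv2.COLOR_RGB2GRAY)
def ref(x,y):
    w=g[y-6:y+7,x-6:x+7].astype(float);w=np.clip(w-np.percentile(w,80),0,None);yy,xx=np.mgrid[-6:7,-6:7];return x+(w*xx).sum()/w.sum(),y+(w*yy).sum()/w.sum()
q=[ref(219,168),ref(313,168),ref(222,224)];print(q)
P=plane(f,q,126)[:,:2];print(P,np.linalg.norm(P[1]-P[0]),np.linalg.norm(P[2]-P[0]))
e=P[1]-P[0];print(np.degrees(np.arctan2(e[1],e[0])),"centre",(P[1]+P[2])/2)
t=plane(f,[(254,222),(298,222)],175)[:,:2];print("tips",t,t.mean(0),"tcp",r.sense()["eef_pos"])
a=cv2.resize(im[140:240,200:330],None,fx=6,fy=6,interpolation=2);cv2.imwrite("pics/c3.png",a[:,:,::-1])
f=cams.grab_frame('top');g=cv2.cvtColor(f['image'],cv2.COLOR_RGB2GRAY)
E
```

```text
[(np.float64(218.66101694915255), np.float64(168.66101694915255)), (np.float64(309.1034482758621), np.float64(168.08620689655172)), (np.float64(221.00735294117646), np.float64(223.2941176470588))]
[[508.07586991 285.84069847]
 [546.8335032  213.76246395]
 [462.00719302 261.69800997]] 81.83780319114105 52.01146410102054
-61.7323611720202 centre [504.42034811 237.73023696]
tips [[493.43825418 239.03960213]
 [509.64179711 208.47613514]] [501.54002565 223.75786863] tcp [508.02735076 228.02347452 291.99494828]
```

View pics/c3.png

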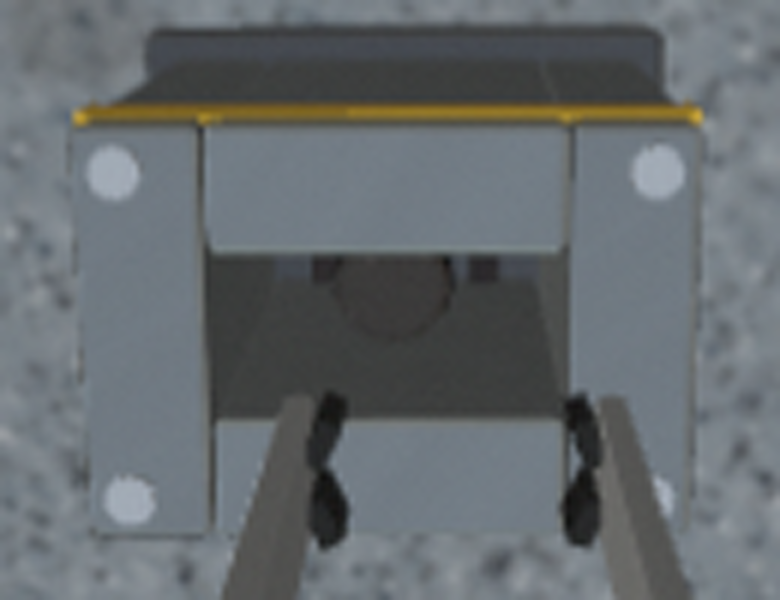

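```bash
python3 - <<'E'
from h import *
f=cams.grab_frame('wrist')
C=lambda p:[(x/6+200-.4,y/6+140-.4) for x,y in p]
P=plane(f,C([(207,251),(568,249),(562,420),(213,420)]),125)[:,:2];print(P.mean(0),np.linalg.norm(P[1]-P[0]),np.linalg.norm(P[2]-P[1]),np.linalg.norm(P[3]-P[0]))
S=plane(f,C([(112,172),(657,172),(129,500),(665,498)]),126)[:,:2];print("screws",S.mean(0),S[[1,2]].mean(0))
V=plane(f,C([(392,280)]),82)[:,:2];print("cap about",V)
t=plane(f,C([(315,458),(600,458)]),177)[:,:2].mean(0);s=r.sense();print("tips",t,"tcp",s["eef_pos"],s["tcp_rot"])
T=R.from_euler("xyz",s["tcp_rot"]);
for c in(P.mean(0),S[[1,2]].mean(0)): print("move",T.inv().apply([*(c-t),0]))
E
```

```text
[505.06695    238.00864568] 55.220280706364306 27.153661584132752 26.858537278052964
screws [505.07366626 237.41366387] [504.68741563 237.93411703]
cap about [[504.84477208 238.54382451]]
tips [506.53570684 226.65872073] tcp [508.0867899  228.28251886 292.15314474] [3.14144009e+00 1.96593612e-05 4.87647836e-01]
move [ 4.02044348e+00 -1.07151330e+01 -1.71376512e-03]
move [ 3.65022828e+00 -1.08271221e+01 -1.72357225e-03]
```

```bash
python3 -m crank '[[0.004,-0.011,0,0,0,0,0.41],[0.004,-0.011,0.01,0,0,0,0.41],[0.004,-0.011,0.03,0,0,0,0.41],[0.004,-0.011,0.04,0,0,0,0.41],[0.004,-0.011,0.04,0,0,0,0.41]]'; python3 - <<'E'
from h import *
f=cams.grab_frame('wrist');s=r.sense();print(s["eef_pos"])
print(proj(f,[[505,238,125]]))
a=cv2.resize(f["image"][140:240,200:330],None,fx=6,fy=6,interpolation=2);cv2.imwrite("pics/c4.png",a[:,:,::-1])
E
```

```text
clock: 6.8
eef_pos: [505.2, 240.4, 250.1]
tcp_rot: [-3.141, 0.004, 0.489]
contact_force: [-0.4, -0.1, -1.6]
opening: 0.591
grasp_force: 8.4
[505.85571043 240.63803134 251.26125628]
[[277.65321208 210.98653864]]
```

View pics/c4.png

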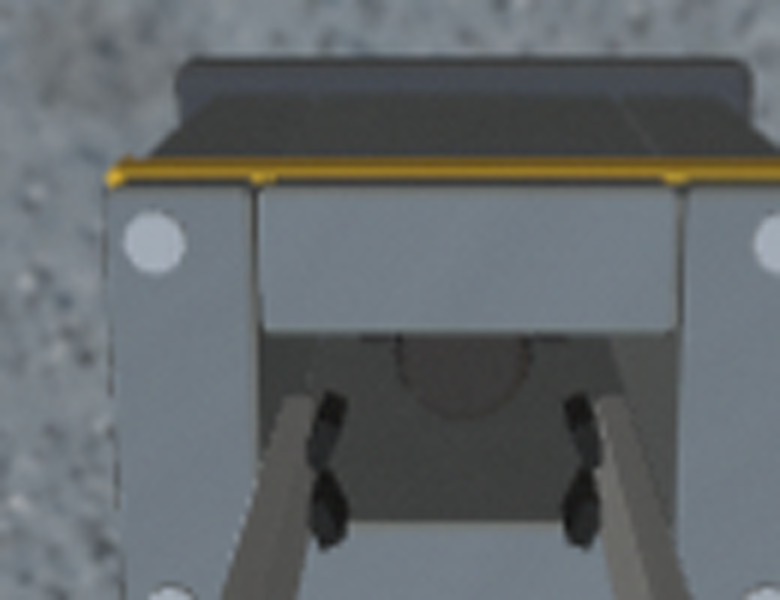

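```bash
python3 - <<'E'
from h import *
f=cams.grab_frame('wrist')
C=lambda p:[(x/6+200-.4,y/6+140-.4) for x,y in p]
P=plane(f,C([(261,331),(680,331),(674,522),(263,522)]),125)[:,:2];print(P,P.mean(0))
s=r.sense();T=R.from_euler("xyz",s["tcp_rot"])
V=plane(f,C([(464,352)]),82)[:,:2][0];print("cap",V)
for z in(134,137):
  t=plane(f,C([(315,458),(600,458)]),z)[:,:2].mean(0);print(t,"move",T.inv().apply([*(P.mean(0)-t),0]), T.inv().apply([*(V-t),0]))
E
```

```text
[[504.45359057 268.83786982]
 [530.62032521 219.66515898]
 [506.98701537 207.01869386]
 [480.5788484  256.67467045]] [505.65994489 238.04909828]
cap [505.41594283 238.49028084]
[503.55656377 238.79119726] move [ 1.50839730e+00  1.64306427e+00 -6.33252158e-04] [ 1.50019660e+00  1.13896923e+00 -6.43725149e-04]
[504.3578785 239.2265063] move [ 5.96511388e-01  1.65101201e+00 -2.22287650e-04] [ 5.88310688e-01  1.14691697e+00 -2.32760641e-04]
```

```bash
python3 -m crank '[[0.001,0.0015,0.01,0,0,0,0.41],[0.001,0.0015,0.025,0,0,0,0.41],[0.001,0.0015,0.04,0,0,0,0.41],[0.001,0.0015,0.05,0,0,0,0.41]]'; python3 -m crank '[[0,0,0.015,0,0,0,0.41],[0,0,0.027,0,0,0,0.41],[0,0,0.035,0,0,0,0.41],[0,0,0.035,0,0,0,0.41],[0,0,0.035,0,0,0,0.41]]'
```

```text
clock: 7.3
eef_pos: [507.9, 239.8, 201.2]
tcp_rot: [3.142, 0.0, 0.489]
contact_force: [-0.8, -0.6, -1.7]
opening: 0.593
grasp_force: 8.4
clock: 7.8
eef_pos: [508.2, 240.0, 167.3]
tcp_rot: [3.142, -0.0, 0.489]
contact_force: [0.5, 0.2, -0.6]
opening: 0.595
grasp_force: 8.4
```

```bash
python3 -m crank '[[0,0,0.002,0,0,0,0.41],[0,0,0.002,0,0,0,0.46],[0,0,0.002,0,0,0,0.5],[0,0,0.002,0,0,0,0.53],[0,0,0.002,0,0,0,0.56]]' 24; python3 -m crank '[[0,0,0,0,0,0,0.7],[0,0,0,0,0,0,0.7],[0,0,0,0,0,0,0.7],[0,0,0,0,0,0,0.7]]'
```

```text
clock: 8.3
eef_pos: [508.1, 240.1, 165.5]
tcp_rot: [-3.142, -0.001, 0.489]
contact_force: [0.0, 0.4, 1.4]
opening: 0.481
grasp_force: 24.2
clock: 8.7
eef_pos: [508.2, 240.1, 165.4]
tcp_rot: [-3.142, -0.001, 0.489]
contact_force: [-0.8, 0.5, 5.6]
opening: 0.481
grasp_force: 24.4
```

```bash
python3 -m crank '[[0,0,-0.008,0,0,0,0.7],[0,0,-0.02,0,0,0,0.7],[0,0,-0.035,0,0,0,0.7],[0,0,-0.05,0,0,0,0.7],[0,0,-0.065,0,0,0,0.7]]'; python3 -m crank '[[0,0,-0.02,0,0,0,0.7],[0,0,-0.04,0,0,0,0.7],[0,0,-0.06,0,0,0,0.7],[0,0,-0.07,0,0,0,0.7],[0,0,-0.07,0,0,0,0.7]]'; python3 -m crank '[[0,0,0,0,0,0,0.7],[0,0,0,0,0,0,0.7]]'; python3 - <<'E'
from h import *
print(tool([561,2,300],np.radians(-62)))
f=cams.grab_frame('wrist')
cv2.imwrite("pics/w5.png",f["image"][:,:,::-1])
E
```

```text
clock: 9.2
eef_pos: [507.9, 239.8, 231.3]
tcp_rot: [3.141, -0.0, 0.489]
contact_force: [-0.1, 0.2, -1.3]
opening: 0.478
grasp_force: 24.8
clock: 9.7
eef_pos: [508.6, 240.2, 301.8]
tcp_rot: [3.141, -0.003, 0.489]
contact_force: [-0.6, 0.4, -1.9]
opening: 0.479
grasp_force: 24.8
clock: 9.9
eef_pos: [507.3, 239.6, 298.9]
tcp_rot: [-3.142, 0.002, 0.489]
contact_force: [-0.8, -0.3, -2.3]
opening: 0.478
grasp_force: 24.8
(array([-0.0642,  0.235 , -0.001 ]), np.float64(8.603862783496119e-05))
```

View pics/w5.png

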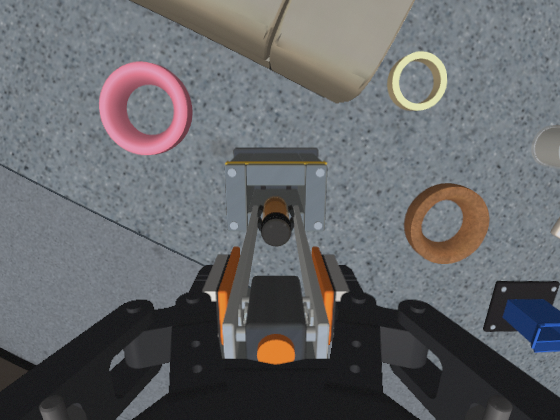

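The vial hangs upright in the jaws at (276,220), clear of the pot. Next: the ring.

```bash
python3 -m crank '[[-0.005,0.02,0,0,0,0,0.7],[-0.015,0.056,0,0,0,0,0.7],[-0.025,0.096,0,0,0,0,0.7],[-0.035,0.134,0,0,0,0,0.7],[-0.045,0.172,0,0,0,0,0.7]]'; python3 -m crank '[[-0.009,0.034,0,0,0,0,0.7],[-0.014,0.054,0,0,0,0,0.7],[-0.016,0.06,0,0,0,0,0.7],[-0.016,0.06,0,0,0,0,0.7],[-0.016,0.06,0,0,0,0,0.7]]';  python3 - <<'E'
from h import *
f=cams.grab_frame('wrist');np.save("w6.npy",f,allow_pickle=True)
im=f["image"];h,s,v=cv2.split(cv2.cvtColor(im,cv2.COLOR_RGB2HSV))
print(proj(f,[[562,4,30],[562,4,0]]))
m=(((h<15)&(s>90)&(v>40))*255).astype(np.uint8);m[290:]=0
n,l,st,ce=cv2.connectedComponentsWithStats(m)
for a,b in zip(st,ce):
    if a[4]>60: print(a,b)
cv2.imwrite("pics/w6.png",im[:,:,::-1])
E
```

```text
clock: 10.45
eef_pos: [548.8, 65.4, 299.2]
tcp_rot: [-3.141, 0.001, 0.489]
contact_force: [0.9, 0.8, -0.7]
opening: 0.477
grasp_force: 24.8
clock: 10.95
eef_pos: [562.7, 7.2, 299.6]
tcp_rot: [-3.141, 0.001, 0.489]
contact_force: [-0.2, -1.5, -2.6]
opening: 0.481
grasp_force: 24.9
[[277.27286814 179.80932692]
 [277.13821064 175.72436897]]
[     0      0    560    420 230655] [279.54782684 209.77899894]
[ 235  137   86   84 3592] [277.51642539 175.59159243]
[218 247  22  43 476] [230.03361345 269.7394958 ]
[312 247  22  43 477] [320.67295597 269.8197065 ]
```

```bash
python3 - <<'E'
from h import *
f=np.load("w6.npy",allow_pickle=True).item()
im=f["image"];h,s,v=cv2.split(cv2.cvtColor(im,cv2.COLOR_RGB2HSV))
m=(((h<15)&(s>90)&(v>40))*255).astype(np.uint8);m[240:]=0;m[:,:225]=0;m[:,330:]=0
c=np.vstack(cv2.findContours(m,0,1)[0]).reshape(-1,2)
q=r.sense();T=R.from_euler("xyz",q["tcp_rot"])
for z in(30,20,12):
    P,rad=cv2.minEnclosingCircle(plane(f,c,z)[:,:2].astype(np.float32))
    t=plane(f,[(275.8,216)],184)[0,:2]
    print(z,P,rad,"tips",t,T.inv().apply([*(np.array(P)-t),0]))
E
```

```text
30 (561.2021484375, 3.7148053646087646) 54.14680099487305 tips [560.82027953   5.70865592] [-6.00488880e-01  1.93924625e+00 -9.98869851e-04]
20 (559.592041015625, 2.790494918823242) 55.525543212890625 tips [560.82027953   5.70865592] [-2.45611581e+00  1.99793106e+00 -2.99122040e-04]
12 (558.3040161132812, 2.0511691570281982) 56.628475189208984 tips [560.82027953   5.70865592] [-3.94050585e+00  2.04479941e+00  2.60682635e-04]
```

```bash
python3 -m crank '[[-0.0015,0.002,0.02,0,0,0,0.7],[-0.0015,0.002,0.045,0,0,0,0.7],[-0.0015,0.002,0.07,0,0,0,0.7],[-0.0015,0.002,0.09,0,0,0,0.7],[-0.0015,0.002,0.1,0,0,0,0.7]]'; python3 -m crank '[[0,0,0.015,0,0,0,0.7],[0,0,0.028,0,0,0,0.7],[0,0,0.036,0,0,0,0.7],[0,0,0.038,0,0,0,0.7],[0,0,0.038,0,0,0,0.7]]';  python3 - <<'E'
from h import *
f=cams.grab_frame('wrist')
im=f["image"];h,s,v=cv2.split(cv2.cvtColor(im,cv2.COLOR_RGB2HSV))
print(r.sense()["eef_pos"],r.sense()["contact_force"])
a=cv2.resize(im[130:290,180:380],None,fx=4,fy=4,interpolation=2);cv2.imwrite("pics/w7.png",a[:,:,::-1])
E
```

```text
clock: 11.5
eef_pos: [561.5, 5.1, 198.3]
tcp_rot: [-3.14, 0.002, 0.49]
contact_force: [0.2, 0.6, -2.0]
opening: 0.476
grasp_force: 24.9
clock: 12.0
eef_pos: [562.7, 4.1, 162.2]
tcp_rot: [-3.142, 0.0, 0.489]
contact_force: [-0.5, 0.8, -2.1]
opening: 0.476
grasp_force: 24.9
[562.96090192   4.03087019 162.52756816] [-0.38583047  0.90410704 -2.15916401]
```

View pics/w7.png

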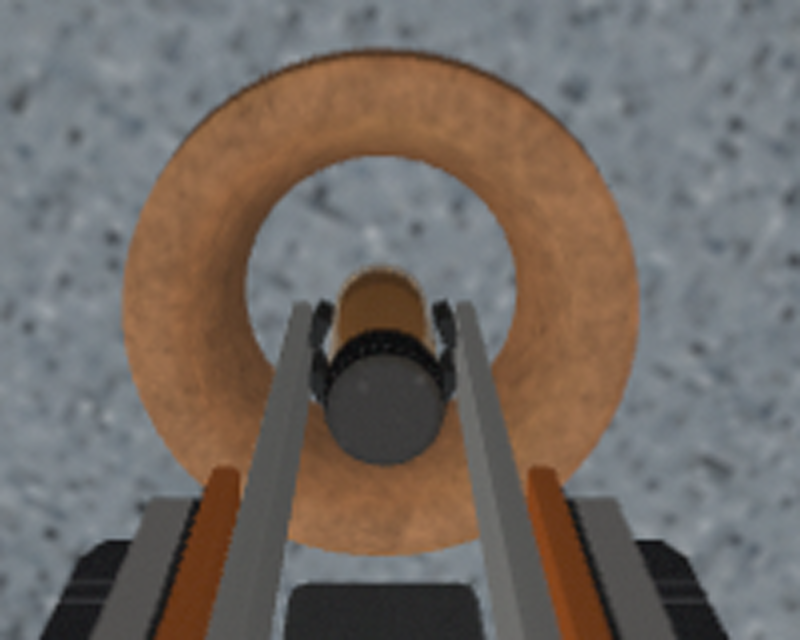

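The vial hangs upright over the ring hole and is centred sideways (vial x 382, hole 247–517). Its lower back edge is at (382,268) and the hole's back edge at (382,155). I'll check the fore-aft offset numerically.

```bash
python3 - <<'E'
from h import *
f=cams.grab_frame('wrist');s=r.sense();T=R.from_euler("xyz",s["tcp_rot"])
C=lambda x,y:[(x/4+180-.4,y/4+130-.4)]
L=lambda x,y,z:T.inv().apply(plane(f,C(x,y),z)[0]-s["eef_pos"])[:2]
print("vial c",L(382,268,9)-[10.5,0], "cap",L(385,410,79))
for z in(15,22):print("hole c",z,L(382,155,z)-[22,0],"sides",L(247,282,z),L(517,282,z))
for z in(15,25):print("outer back",L(382,50,z)-[55.5,0],"front",L(382,555,z)+[55.5,0])
E
```

```text
vial c [-6.42674734 -0.14216509] cap [-4.18617212  0.36620555]
hole c 15 [ 8.04773279 -0.14280057] sides [  2.38872568 -29.49142257] [ 2.38295858 29.21455324]
hole c 22 [ 9.07600057 -0.14318746] sides [  4.13233102 -28.73277384] [ 4.12671307 28.4549049 ]
outer back [-3.58618797 -0.14335966] front [-7.28403368 -0.14330477]
outer back [-2.92511485 -0.1438917 ] front [-2.38524638 -0.14383884]
```

```bash
python3 -m crank '[[0.0015,0,0.003,0,0,0,0.7],[0.0015,0,0.006,0,0,0,0.7],[0.0015,0,0.007,0,0,0,0.7],[0.0015,0,0.007,0,0,0,0.7]]'; python3 -m crank '[[0,0,0.001,0,0,0,0.7],[0,0,0.001,0,0,0,0.7]]'; python3 -m crank '[[0,0,0.001,0,0,0,0.7],[0,0,0.001,0,0,0,0.7]]'
```

```text
clock: 12.5
eef_pos: [563.8, 4.7, 154.9]
tcp_rot: [-3.141, 0.0, 0.489]
contact_force: [-0.1, 0.8, -1.4]
opening: 0.48
grasp_force: 24.9
clock: 12.7
eef_pos: [563.9, 4.7, 154.0]
tcp_rot: [-3.142, 0.0, 0.489]
contact_force: [0.0, -0.0, -1.7]
opening: 0.479
grasp_force: 24.9
clock: 12.9
eef_pos: [564.1, 4.7, 153.4]
tcp_rot: [3.142, -0.0, 0.489]
contact_force: [-1.6, -0.0, 2.7]
opening: 0.478
grasp_force: 24.6
```

Bench contact felt. Opening the jaws, still holding the tongs.

```bash
python3 -m crank '[[0,0,0,0,0,0,0.52],[0,0,0,0,0,0,0.5],[0,0,0,0,0,0,0.48],[0,0,0,0,0,0,0.45],[0,0,0,0,0,0,0.42]]'; python3 -m crank '[[0,0,0,0,0,0,0.41],[0,0,0,0,0,0,0.41],[0,0,0,0,0,0,0.41],[0,0,0,0,0,0,0.41]]'; python3 -m crank '[[0,0,-0.005,0,0,0,0.41],[0,0,-0.015,0,0,0,0.41],[0,0,-0.03,0,0,0,0.41],[0,0,-0.05,0,0,0,0.41],[0,0,-0.07,0,0,0,0.41]]'; python3 -m crank '[[0,0,-0.03,0,0,0,0.41],[0,0,-0.06,0,0,0,0.41],[0,0,-0.075,0,0,0,0.41],[0,0,-0.075,0,0,0,0.41]]'; python3 - <<'E'
from h import *
print(tool([508.7,-201.3,295],np.radians(-64.5)))
f=cams.grab_frame('wrist');np.save("w8.npy",f,allow_pickle=True)
im=f["image"];h,s,v=cv2.split(cv2.cvtColor(im,cv2.COLOR_RGB2HSV))
p=proj(f,[[561,4,70],[561,4,0]]);print(p)
m=((v<75)).astype(np.uint8);m[240:]=0
n,l,st,ce=cv2.connectedComponentsWithStats(m)
for a,b in zip(st,ce):
    if a[4]>40 and 225<b[0]<330: print(a,b,plane(f,[b],70))
E
```

```text
clock: 13.4
eef_pos: [563.9, 4.7, 152.9]
tcp_rot: [-3.142, 0.0, 0.489]
contact_force: [0.1, -0.2, -1.2]
opening: 0.582
grasp_force: 8.6
clock: 13.8
eef_pos: [564.0, 4.7, 153.1]
tcp_rot: [3.142, -0.0, 0.489]
contact_force: [0.3, 0.2, -1.5]
opening: 0.587
grasp_force: 8.2
clock: 14.3
eef_pos: [564.0, 4.7, 224.6]
tcp_rot: [3.141, -0.0, 0.489]
contact_force: [0.9, -0.5, -1.4]
opening: 0.588
grasp_force: 8.3
clock: 14.7
eef_pos: [565.3, 4.7, 301.5]
tcp_rot: [3.139, -0.005, 0.489]
contact_force: [-0.2, 0.6, -2.1]
opening: 0.593
grasp_force: 8.3
(array([-0.1467,  0.1553,  0.0062]), np.float64(0.04373367368501002))
[[273.31406453 188.81425424]
 [273.4480193  178.20447541]]
[     0      0    560    420 229058] [281.99549896 211.83932454] [[541.8415023  -17.45382886  70.        ]]
[265 179  19  20 299] [274.08695652 188.53177258] [[561.69544306   3.38247716  70.        ]]
[251 206   7  25 123] [253.85365854 218.61788618] [[519.39637383   7.44432825  70.        ]]
[294 206   6  25 113] [296.67256637 218.85840708] [[542.37778642 -36.48284718  70.        ]]
```

The cap is at (561.7, 3.4) at 70 mm height, so the vial stands in the ring. Next: back to the stand.

```bash
python3 -m crank '[[-0.02,0.021,0,0,0,0.01,0.41],[-0.05,0.053,0,0,0,0.025,0.41],[-0.08,0.085,0,0,0,0.044,0.41],[-0.11,0.116,0,0,0,0.044,0.41],[-0.135,0.143,0,0,0,0.044,0.41]]'; python3 -m crank '[[-0.006,0.006,0,0,0,0,0.41],[-0.011,0.0115,0,0,0,0,0.41],[-0.011,0.0115,0,0,0,0,0.41],[-0.011,0.0115,0,0,0,0,0.41],[-0.011,0.0115,0,0,0,0,0.41]]'; python3 - <<'E'
from h import *
f=cams.grab_frame('wrist');s=r.sense();T=R.from_euler("xyz",s["tcp_rot"]);print(tool([508.7,-201.3,290],np.radians(-64.4)))
im=f["image"];h,sa,v=cv2.split(cv2.cvtColor(im,cv2.COLOR_RGB2HSV))
m=((h>100)&(h<130)&(sa>140)&(v>60)).astype(np.uint8);m[250:]=0;m[:,:225]=0;m[:,330:]=0;m[:150]=0
c,hi=cv2.findContours(m,cv2.RETR_CCOMP,1)
for a,b in zip(c,hi[0]):
    if cv2.contourArea(a)>80: print(cv2.boundingRect(a),b[3],cv2.contourArea(a))
print("foot pred",proj(f,[[509.5,-202.5,84],[509.5,-202.5,8]]))
E
```

```text
clock: 15.25
eef_pos: [510.4, -186.5, 296.8]
tcp_rot: [-3.14, 0.002, 0.445]
contact_force: [0.9, 0.0, -1.3]
opening: 0.59
grasp_force: 8.4
clock: 15.75
eef_pos: [507.2, -199.0, 298.0]
tcp_rot: [-3.141, -0.0, 0.446]
contact_force: [-0.2, 1.4, -2.5]
opening: 0.591
grasp_force: 8.4
(array([0.0004, 0.0026, 0.008 ]), np.float64(-0.0006440924687494132))
(241, 164, 74, 46) -1 2911.5
(256, 176, 44, 11) 0 425.5
foot pred [[278.97348012 186.95058208]
 [278.2976055  175.13377564]]
```

```bash
python3 -m crank '[[0.0005,0.0025,0.02,0,0,0,0.41],[0.0005,0.0025,0.05,0,0,0,0.41],[0.0005,0.0025,0.07,0,0,0,0.41],[0.0005,0.0025,0.08,0,0,0,0.41],[0.0005,0.0025,0.08,0,0,0,0.41]]'; python3 -c "
from h import *
print(tool([508.8,-201.1,124],np.radians(-64.3)))"
```

```text
clock: 16.3
eef_pos: [508.0, -201.4, 217.0]
tcp_rot: [-3.14, 0.002, 0.446]
contact_force: [0.4, -0.1, -2.1]
opening: 0.586
grasp_force: 8.4
(array([0.001 , 0.0002, 0.093 ]), np.float64(-0.00305089307281059))
```

```bash
python3 -m crank '[[0.0005,0,0.008,0,0,0,0.41],[0.0005,0,0.018,0,0,0,0.41],[0.0005,0,0.03,0,0,0,0.41],[0.0005,0,0.035,0,0,0,0.41]]';  python3 -m crank '[[0,0,0.015,0,0,0,0.41],[0,0,0.03,0,0,0,0.41],[0,0,0.045,0,0,0,0.41],[0,0,0.05,0,0,0,0.41],[0,0,0.05,0,0,0,0.41]]'
```

```text
clock: 16.7
eef_pos: [508.3, -201.7, 181.8]
tcp_rot: [-3.141, 0.001, 0.445]
contact_force: [0.1, -0.4, -2.5]
opening: 0.59
grasp_force: 8.4
clock: 17.2
eef_pos: [508.4, -201.8, 132.4]
tcp_rot: [-3.14, 0.001, 0.445]
contact_force: [-0.6, -0.5, -1.2]
opening: 0.592
grasp_force: 8.4
```

```bash
python3 -m crank '[[0,0,0.003,0,0,0,0.41],[0,0,0.006,0,0,0,0.41],[0,0,0.007,0,0,0,0.41],[0,0,0.007,0,0,0,0.41]]'; python3 -m crank '[[0,0,0.001,0,0,0,0.41],[0,0,0.001,0,0,0,0.41]]'; python3 -m crank '[[0,0,0.001,0,0,0,0.41],[0,0,0.001,0,0,0,0.41]]'
```

```text
clock: 17.6
eef_pos: [508.9, -201.9, 126.2]
tcp_rot: [3.141, -0.0, 0.445]
contact_force: [-0.1, -0.3, -0.9]
opening: 0.585
grasp_force: 8.4
clock: 17.8
eef_pos: [508.9, -201.9, 125.2]
tcp_rot: [3.141, -0.0, 0.445]
contact_force: [0.2, 0.8, -1.9]
opening: 0.589
grasp_force: 8.4
clock: 18.0
eef_pos: [508.8, -201.9, 124.0]
tcp_rot: [-3.141, 0.0, 0.445]
contact_force: [0.2, 0.3, -1.6]
opening: 0.588
grasp_force: 8.4
```

```bash
python3 -m crank '[[0,0,0.0007,0,0,0,0.41],[0,0,0.0015,0,0,0,0.41],[0,0,0.0015,0,0,0,0.41]]'; python3 -m crank '[[0,0,0,0,0,0,0.38],[0,0,0,0,0,0,0.3],[0,0,0,0,0,0,0.15],[0,0,0,0,0,0,0],[0,0,0,0,0,0,0]]'; python3 -m crank '[[0,0,-0.005,0,0,0,0],[0,0,-0.02,0,0,0,0],[0,0,-0.05,0,0,0,0],[0,0,-0.09,0,0,0,0],[0,0,-0.13,0,0,0,0]]'; python3 -m crank '[[0,0,-0.03,0,0,0,0],[0,0,-0.05,0,0,0,0],[0,0,-0.05,0,0,0,0],[0,0,-0.05,0,0,0,0]]'; python3 - <<'E'
from h import *
f=cams.grab_frame('wrist');im=f["image"];h,s,v=cv2.split(cv2.cvtColor(im,cv2.COLOR_RGB2HSV))
m=((h<15)&(s>150)&(v>150)); m[:,:225]=0;m[:,330:]=0; m[235:]=0;m[:165]=0
n,l,st,ce=cv2.connectedComponentsWithStats(m.astype(np.uint8))
for a,b in zip(st[1:],ce[1:]):
    if a[4]>20: print(a,b,plane(f,[b],162 if 265<b[0]<285 else 138))
print(proj(f,[[508,-202,162]]))
f=cams.grab_frame('top');im=f["image"];h,s,v=cv2.split(cv2.cvtColor(im,cv2.COLOR_RGB2HSV))
p=proj(f,[[561,3,70]])[0].astype(int);w=v[p[1]-8:p[1]+9,p[0]-8:p[0]+9];y,x=np.where(w<60);print("cap",plane(f,[(x.mean()+p[0]-8,y.mean()+p[1]-8)],70),len(x),w.min())
m=((h<15)&(s>110));m[:197]=0;m[247:]=0;m[:,:256]=0;m[:,306:]=0;print("ring",rect(f,m,30))
E
```

```text
clock: 18.3
eef_pos: [509.2, -201.9, 123.2]
tcp_rot: [3.141, -0.0, 0.445]
contact_force: [-1.2, 1.0, 4.5]
opening: 0.588
grasp_force: 8.4
clock: 18.8
eef_pos: [508.9, -201.9, 122.5]
tcp_rot: [-3.142, 0.0, 0.445]
contact_force: [0.8, 0.4, 0.5]
opening: 0.997
grasp_force: 0.0
clock: 19.3
eef_pos: [508.5, -201.8, 254.0]
tcp_rot: [-3.141, 0.001, 0.445]
contact_force: [0.3, 1.0, 0.1]
opening: 0.995
grasp_force: 0.0
clock: 19.7
eef_pos: [508.8, -201.9, 302.6]
tcp_rot: [3.141, -0.0, 0.445]
contact_force: [0.4, -0.2, -0.3]
opening: 1.003
grasp_force: 0.0
[247 190   4  24  44] [248.52272727 198.38636364] [[ 498.26609955 -179.8053284   138.        ]]
[301 190   4  24  61] [302.91803279 200.81967213] [[ 517.79365067 -226.16851851  138.        ]]
[269 201  14  14 151] [275.63576159 207.66887417] [[ 506.91263899 -203.33947008  162.        ]]
[[274.76551891 205.90318707]]
cap [[560.6313903   2.5060966  70.       ]] 11 51
ring ((561.6077270507812, 3.718170166015625), (97.40323638916016, 97.444091796875), 1.4910048246383667)
```

The tongs are seated and upright as at the start. The vial is about 2 mm from the ring centre and the ring has not moved, so I'm handing in.

```bash
python3 -c "
from rig import sign_off
print(sign_off())"
```

```text
the job is handed in; nothing more can be done
None
```

The job is handed in (verdict not shown): by my last camera check the vial stands upright on the bench about 2 mm from the cork ring's centre, and the tongs are upright and fully down in their stand.

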